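# Knock a jammed spacer out of its keeper

## Task

The orange spacer is jammed under the keeper lips of the grey fixture. Pick up the wooden tapping block and, holding it, knock or push the spacer's low tail along the fixture towards the end stop until its wide foot is fully clear of the lips, keeping the gripper off the spacer until then. Then stand the block upright on the bare table, lift the spacer out by its fin and set it down upright on its foot in the blue tray, dropping neither of them and leaving the tape measure and the tape roll where they are.

Things in the scene. Friction and masses are not known exactly. Their poses are not given: they have to be found in the camera images.
- fixture: Fixture screwed to the table: grey metal plate 200 (x) x 100 (y) x 8 mm with a dark steel keeper in its middle. Origin: centre of the plate's underside, on the table, straight below the keeper's middle; z up. +x is the knocking direction, towards the end stop; it points roughly to the robot's left. From x = +20 mm to the end stop the plate is open upwards.
- keeper (a point): Middle of the keeper's top, 24.5 mm above the table. The keeper is two walls with lips and reaches from x = -20 to +20 mm, y = -34 to +34 mm of the fixture. The lips leave a slot 22 mm wide (y = -11 to +11) for the fin and tail; the spacer's 36 mm wide foot lies beneath them and cannot rise.
- plunger_tip (a point): Tip of the spring plunger (about 6 N) in the keeper's +y wall, which squeezes the spacer's foot: some 5 to 14 N along the fixture's +x are needed to shift the spacer. Past some 30 mm of travel it lets go.
- end_stop (a point): Face of the end stop, a strip 60 mm wide, 12 mm high above the plate, at x = 90 to 100 mm of the fixture.
- spacer: Orange plastic spacer, 110 mm long, 50 mm high, about 0.15 kg, loose but jammed at first: axes as the fixture's, underside 8 mm above the table. Origin: underside, centre of the wide foot; x along its length, z up. Foot: x = -25 to +25 mm, 36 mm wide, 10 mm high. It is clear of the lips once its origin lies 47 mm or more ahead (+x) of the fixture's origin; at 65 mm it meets the end stop.
- spacer_fin (a point): Grip point in the middle of the spacer's upright fin, 40 mm above its underside, 10 mm below the fin's top. The fin is 35 mm long (spacer x = -22 to +13 mm), 18 mm thick along y. The centre of mass is about 10 mm behind it (-x).
- spacer_mid (a point): middle of the spacer's 110 mm length, on its underside (30 mm behind its origin)
- spacer_tail_end (a point): Centre of the tail's end face, the place to knock, at spacer x = -85 mm, 8 mm above the underside. The tail is 20 mm wide, 16 mm high and reaches to the foot at x = -25 mm.
- tapping_block: Loose beech tapping block, 90 (x) x 40 (y) x 48 (z) mm, about 0.25 kg, with black rubber end faces at x = -45 and +45 mm and thin blue bands next to them; both ends are alike. Origin: centre of its underside, z up, x along its length. Take it across its 40 mm width. It stands on the table to the robot's right, in either of two places, the tape measure in the other.
- tray: Blue open tray fixed to the table at the robot's left: 170 (x) x 110 (y) x 25 mm outside, walls and floor 6 mm thick. Origin: centre of its underside, on the table; z up, x along its length.
- tray_in (a point): centre of the tray's inner floor, 6 mm above the table
- tape_measure: yellow tape measure, 43 x 73 mm, 62 mm high; a bystander. Origin: centre of its underside.
- tape_roll: yellow tape roll lying flat, 91 mm across, 24 mm high; a bystander beyond the fixture. Origin: centre of its underside.
There are look-alikes about, which are no part of the job. Several things have the shape of the tapping_block; the one meant has the colours described above.

How it is judged:
On the way, in this order (a step that is already met when the one before it is completed fails the run):
1. the tapping block, held in the gripper, bears on the jammed spacer (contact force between the fingers and tapping_block above 1 N and contact force between tapping_block and spacer above 2 N and x of spacer in the frame of fixture between -0.03 and 0.042 m and z of spacer in the frame of fixture below 0.016 m and y of spacer in the frame of fixture between -0.03 and 0.03 m).
2. the spacer's foot is clear of the keeper lips, still down on the fixture plate (x of spacer in the frame of fixture between 0.047 and 0.075 m and z of spacer in the frame of fixture below 0.016 m), for 0.2 s.
3. the spacer is lifted out, held by the gripper (height (world z) of spacer above 0.035 m and contact force between the fingers and spacer above 0.05 N), for 0.1 s.
At the end, for the whole second after the job is handed in: Spacer at rest, released, upright (0.1 rad) on the tray floor: underside within 5 mm of it, its middle within 60 mm of the tray's. Block upright (0.1 rad) and at rest on the bare table, underside within 4 mm of the top. Tape measure and roll within 30 mm of where they stood (horizontal distance between spacer_mid and tray_in below 0.06 m and height (world z) of spacer between 0.003 and 0.011 m and angle between each of spacer, tapping_block's own z axis and vertical below 0.1 rad and linear speed of each of spacer, tapping_block below 0.02 m/s and height (world z) of tapping_block between -0.004 and 0.004 m); the robot touches nothing.
It fails at once if the gripper or arm touches the spacer (over 1 N) before its foot is clear of the lips (contact force between any of the fingers, the arm and spacer above 1 N and x of spacer in the frame of fixture between -0.03 and 0.042 m and z of spacer in the frame of fixture below 0.016 m and y of spacer in the frame of fixture between -0.03 and 0.03 m).
It fails at once if the spacer is dropped (let go more than about 20 mm above the tray floor) (not (contact force between the fingers and spacer above 0.05 N) and height (world z) of spacer above 0.028 m).
It fails at once if the tapping block is dropped (let go more than 25 mm above the table) (not (contact force between the fingers and tapping_block above 0.05 N) and height (world z) of tapping_block above 0.025 m).
It fails at once if the tape measure is moved more than 30 mm (distance of tape_measure from where it was at the start of the episode above 0.03 m).
It fails at once if the tape roll is moved more than 30 mm (distance of tape_roll from where it was at the start of the episode above 0.03 m).
It also fails if it takes over 64 s, if anything falls off the work surface, if the arm or the gripper's body presses on something with over 40 N, if the wrist force passes 120 N, or if a joint passes its speed limit or range.

## Robot

A 6-joint arm with a two-finger parallel gripper is mounted at the origin on the work surface; the furniture and walls round the work are solid. World frame = base frame: x ahead of the robot, y to its left, z up, the work surface at z = 0. Lengths are in m, angles in rad, forces in N, time in s.
With the tool pointing down it reaches from about 0.15 to 0.775 m from the base axis. Payload 6.1 kg.
Tool frame: the origin (TCP) lies midway between the tips of the shut fingers; the grasp point (between the pads) lies 19 mm behind it; x points along the fingers, z is the direction in which the jaws open and shut, and the axes are right-handed (so a half turn about x gives the same grasp; the last joint's range is limited). The gripper opens to 85 mm and grips with 20 to 120 N. Pads are 22 mm wide; open, the fingers measure 114 mm over their backs; the gripper's body (76 mm by 85 mm) begins 54 mm behind the grasp point. The pads swing forward as they close: fully open they stand 13 mm farther back than shut.
Start: joints at [1.168, 0.126, -0.04, 1.405, 0, 1.571], TCP at [0.206, 0.483, 0.231] pointing down, gripper open.
Joint ranges: [-2.72, 2.72], [-0.95, 1.95], [-1.27, 1.35], [-1.78, 2.02], [-1.46, 1.47], [-3.14, 3.14]. Speed limits (rad/s): [2.39, 2.39, 3.01, 3.14, 3.14, 3.14].

## Interface

Orientations are given as a unit quaternion [w, x, y, z].
In Python, from cell import monitor, optics, workorder, spotter gives the robot as it stands.
- The arm moves only by the shell command python3 -m pendant 'ROWS'. ROWS is JSON, a list that holds one entry, the list of rows, each a list of 7 numbers: the shift along the world's x, y, z in m, then the turn, a rotation vector about the world's x, y, z in degrees, then the finger opening in m, from 0 to 0.0854. In form: [[[x, y, z, wx, wy, wz, gripper], ...]]. A call has 1 to 10 rows; each row shifts and turns the commanded pose from where the row before left it; what a row does not reach is not made up. A row lasts 1/8 s, in which the tool goes at most 62.5 mm and 10.7 degrees, less where a joint would pass 70% of its speed; a pose out of reach is approached as far as the arm can. A call is refused whole if a number of a shift passes 0.0625 or a number of a turn 10.7, either way. A call with a gripper value outside its range is refused whole. The fingers move at their own pace and stop on an object; the grip force is fixed at half the most. Time passes only in rows, so rows that do not move let the fingers close. It gives the time, the measured TCP pose, the force and the opening at its end, in the units of the state.
- monitor.read_state(): the state, without advancing time (a new reading comes with each control period).
- optics.snapshot(name): name is "scene" or "top" or "wrist"; returns the picture (480x640x3 uint8, red, green, blue); there is no depth.
- optics.calibration(name): a dict with "fov_y" (degrees; the focal length in pixels is half the picture's height over the tangent of half this angle, whatever the lens; pixels are square), "cx", "cy" (the principal point, pixels), "world_from_camera" (4x4, takes a point from camera to world coordinates); the wrist camera has in their place "T_tool_cam" (4x4, takes a point from camera to tool coordinates, whose origin is the TCP and whose axes are the tool frame's). Camera axes: x right, y down, z forward; pixel columns grow to the right and rows downward; lengths in m; the calibration is good to about 2 mm. A picture is of the moment at which its call begins: read the wrist's pose just before it. calibration takes no time and is no camera call.
- workorder.hand_in(): hands the job in, once; it reports no verdict.
Trained networks look in the newest picture that a camera, given by its name, has taken for a name from the list of things; names that differ only in an ending like _2 or _b are one class to them, and where a whole thing is asked for, a point or a joint stands for the part that bears it (a point fixed in the world has none). Each returns a list of dicts, best first, with "conf" (0 to 1); they miss things now and then, are a little off and sometimes report something else, mostly with a low value. They report only what shows in the picture. A call takes as long as a camera call. They do not tell look-alikes from the thing itself.
- spotter.search_frame(camera, label): "bbox" ([left, top, right, bottom] in pixels, round what is visible of it).
The state is a dict: "clock": time; "joint_positions": joint angles; "joint_vel": joint speeds; "joint_torque": joint torques, N m; "tcp_pos": TCP position; "eef_rot": TCP orientation; "ft_force": force on the tool from outside, world axes, zero at the start; "ft_torque": the same for the moment, N m; "grip_width": opening from 0.0 (shut) to 1.0 (fully open).
Only numpy, scipy, OpenCV 4.12 (cv2) and the standard library are available. Lean on these libraries where they do the work, as an engineer would, in place of code of your own. Each camera call takes 0.05 s, during which the arm holds its last target.

## Working session

There is one attempt and no reset: what is moved stays moved. The work goes in short steps, Python scripts to look and compute and a shell command to move; the robot and the scene stay as the last step left them, time stands still between calls to the robot, and variables do not carry over. Pictures are saved under pics/ and viewed, and the job is handed in when it is done.

```bash
ls; mkdir -p pics
python3 - <<'E'
from cell import monitor, optics, workorder, spotter
import cv2
print(monitor.read_state())
for n in ["scene","top","wrist"]:
    im=optics.snapshot(n); cv2.imwrite(f"pics/{n}0.png",im[:,:,::-1]); print(n,optics.calibration(n))
    if n!="wrist":
        for l in ["fixture","keeper","spacer","spacer_tail_end","spacer_fin","tapping_block","tray","tape_measure","tape_roll","end_stop"]:
            print(l,[(d['bbox'],round(d['conf'],2)) for d in spotter.search_frame(n,l)][:5])
E
```

```text
pics
{'clock': 0.0, 'joint_positions': array([ 1.16799750e+00,  1.26394204e-01, -4.05913822e-02,  1.40542248e+00,
       -1.64919086e-05,  1.57079686e+00]), 'joint_vel': array([-5.23188110e-04, -7.59206410e-04,  2.51416665e-03,  6.68015921e-04,
        6.88181785e-04,  9.66991036e-05]), 'joint_torque': array([-1.24841987e-03, -4.35914183e+01,  3.52925169e+01,  1.72016770e-02,
       -1.68863589e-04, -1.32340807e-05]), 'tcp_pos': array([0.20564115, 0.48260421, 0.23052864]), 'eef_rot': array([ 0.58944186, -0.39019224,  0.59038621,  0.38955414]), 'ft_force': array([ 0.31681645, -0.30465134, -0.13185719]), 'ft_torque': array([-0.01009168,  0.00340564, -0.0179876 ]), 'grip_width': 0.9977525935347086}
scene {'fov_y': 42.66623507178745, 'cx': 326.9836938498128, 'cy': 236.3211985600448, 'world_from_camera': array([[ 0.76120457, -0.44042696,  0.47601649, -0.10776411],
       [-0.64845865, -0.52631909,  0.54999054, -0.84896494],
       [ 0.0083059 , -0.72733232, -0.68623517,  1.064122  ],
       [ 0.        ,  0.        ,  0.        ,  1.        ]])}
fixture [([269.2, 204.5, 334.2, 267.9], 0.6
[... 1330 characters left out ...]
5.5, 227.2, 217.6, 306.3], 0.75)]
tape_measure [([410.3, 226.8, 441.0, 248.2], 0.78), ([164.7, 226.5, 220.9, 306.5], 0.43)]
tape_roll [([326.5, 148.0, 364.8, 185.4], 0.89), ([250.5, 216.5, 335.4, 274.1], 0.56)]
end_stop [([246.1, 216.5, 334.8, 273.2], 0.58)]
wrist {'fov_y': 62.25333375695227, 'cx': 320.43152871154973, 'cy': 237.8828474538501, 'T_tool_cam': array([[ 1.70552169e-04, -2.57784086e-01,  9.66202534e-01,
        -1.44143916e-01],
       [-5.76426716e-04, -9.66202413e-01, -2.57783952e-01,
         6.55002489e-02],
       [ 9.99999819e-01, -5.12979341e-04, -3.13381551e-04,
        -8.33218986e-04],
       [ 0.00000000e+00,  0.00000000e+00,  0.00000000e+00,
         1.00000000e+00]])}
```

Run:
```python
import cv2
a=cv2.imread("pics/scene0.png")[150:390,170:490]; cv2.imwrite("pics/s0c.png",cv2.resize(a,None,fx=2.5,fy=2.5,interpolation=cv2.INTER_CUBIC))
a=cv2.imread("pics/top0.png")[130:340,150:510]; cv2.imwrite("pics/t0c.png",cv2.resize(a,None,fx=2.2,fy=2.2,interpolation=cv2.INTER_CUBIC))
```

```text
(no output)
```

View pics/s0c.png

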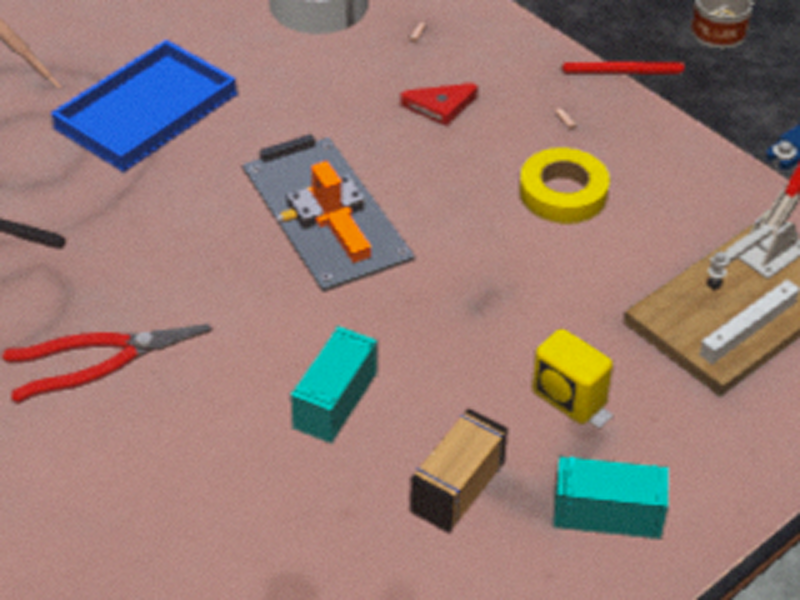

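View pics/t0c.png

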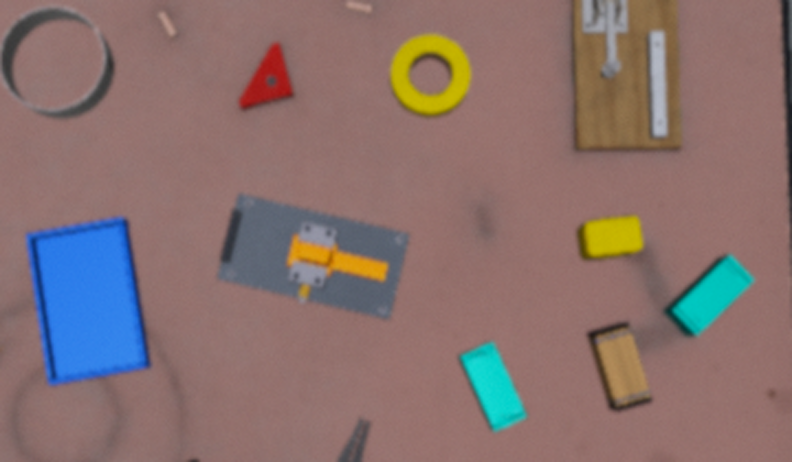

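View pics/wrist0.png

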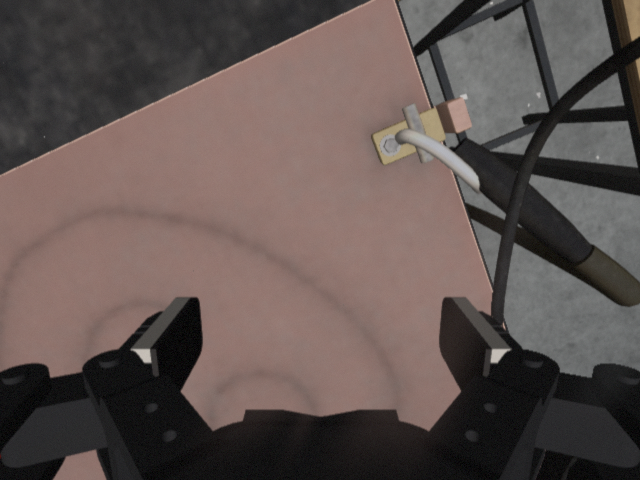

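Candidates for the block in the top picture are a teal block at about (374,306), another teal block at (473,264), and a beech-coloured block with dark ends and blue bands at (432,296). I choose the beech one. The other things, in top pixels:
- Tape measure (427,238)
- Roll (345,167)
- Fixture centre (292,247)
- Tray (191,267)

Next I take a close crop and locate these.

```bash
cat > h.py <<'E'
import numpy as np, cv2
from cell import monitor, optics, workorder, spotter
from scipy.spatial.transform import Rotation as R
from scipy.optimize import least_squares
def Rq(q): return R.from_quat([q[1],q[2],q[3],q[0]])
def cam(name,st=None):
    c=optics.calibration(name); f=240/np.tan(np.radians(c['fov_y']/2))
    if name=='wrist':
        T=np.eye(4);T[:3,:3]=Rq(st['eef_rot']).as_matrix();T[:3,3]=st['tcp_pos']; W=T@c['T_tool_cam']
    else: W=c['world_from_camera']
    return f,c['cx'],c['cy'],W
def ray(C,uv,z):
    f,cx,cy,W=C; uv=np.atleast_2d(uv).astype(float)
    d=np.c_[(uv[:,0]-cx)/f,(uv[:,1]-cy)/f,np.ones(len(uv))]@W[:3,:3].T
    o=W[:3,3]; return o+d*((z-o[2])/d[:,2])[:,None]
def proj(C,P):
    f,cx,cy,W=C; p=(np.atleast_2d(P)-W[:3,3])@W[:3,:3]
    return np.c_[f*p[:,0]/p[:,2]+cx,f*p[:,1]/p[:,2]+cy]
def yawpts(pose,P):
    c,s=np.cos(pose[2]),np.sin(pose[2]); P=np.asarray(P,float)
    return np.c_[pose[0]+c*P[:,0]-s*P[:,1],pose[1]+s*P[:,0]+c*P[:,1],P[:,2]]
def mask(im,lo,hi):
    h=cv2.cvtColor(im,cv2.COLOR_RGB2HSV); return cv2.inRange(h,lo,hi)
def snap(name,fn):
    st=monitor.read_state(); im=optics.snapshot(name).copy(); cv2.imwrite('pics/'+fn,im[:,:,::-1]); return im,cam(name,st),st
def tool(st): 
    m=Rq(st['eef_rot']).as_matrix(); return m
E
python3 - <<'E'
from h import *
st=monitor.read_state(); print(tool(st).round(3))
im=cv2.imread("pics/top0.png")[:,:,::-1].copy(); C=cam('top')
cv2.imwrite('pics/t0b.png',cv2.resize(im[265:330,395:475],None,fx=8,fy=8,interpolation=cv2.INTER_CUBIC)[:,:,::-1])
cv2.imwrite('pics/t0f.png',cv2.resize(im[210:280,240:345],None,fx=7,fy=7,interpolation=cv2.INTER_CUBIC)[:,:,::-1])
for n,z in [((345.6,166.7),.024),((427,238),.06),((374,306),.048),((473,264),.048),((432,296),.048),((191,267),.025),((292,247),.008)]: print(n,ray(C,n,z).round(3))
m=mask(im,(105,150,80),(125,255,255)); c=max(cv2.findContours(m,0,2)[0],key=cv2.contourArea); r=cv2.minAreaRect(c); b=cv2.boxPoints(r); print('tray',b,ray(C,b,.025).round(4),ray(C,r[0],.025))
E
```

```text
[[ 0.    -0.92   0.392]
 [ 0.     0.392  0.92 ]
 [-1.    -0.     0.   ]]
(345.6, 166.7) [[ 0.776 -0.082  0.024]]
(427, 238) [[ 0.593 -0.273  0.06 ]]
(374, 306) [[ 0.432 -0.145  0.048]]
(473, 264) [[ 0.531 -0.385  0.048]]
(432, 296) [[ 0.455 -0.284  0.048]]
(191, 267) [[0.53  0.297 0.025]]
(292, 247) [[0.578 0.052 0.008]]
tray [[161.03435 235.71451]
 [206.43217 228.45084]
 [217.40877 297.0546 ]
 [172.01094 304.31827]] [[0.6066 0.371  0.025 ]
 [0.6238 0.2608 0.025 ]
 [0.4566 0.2319 0.025 ]
 [0.44   0.3409 0.025 ]] [[0.53122396 0.30112592 0.025     ]]
```

View pics/t0b.png

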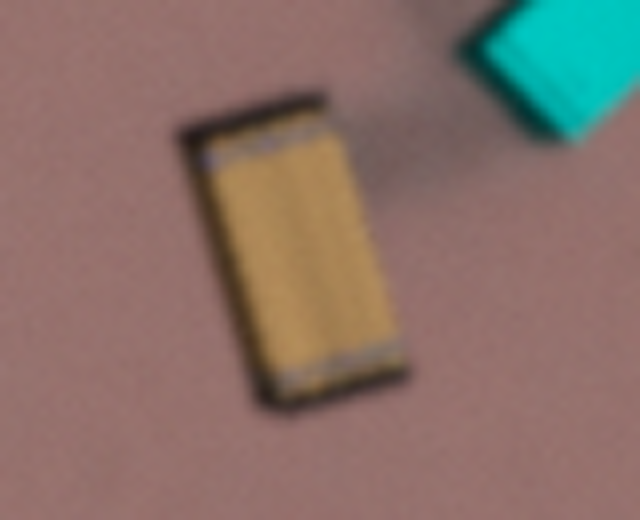

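View pics/t0f.png

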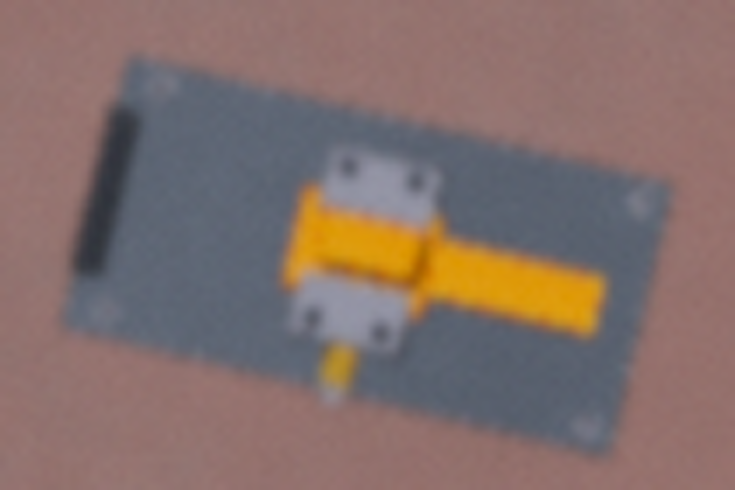

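The crop shows beech with black ends and blue bands, so the choice is confirmed. I move above it, turning the jaws by -140°.

```bash
python3 -m pendant '[[[0.008,-0.03,0,0,0,-5,0.085],[0.0174,-0.055,0,0,0,-10,0.085],[0.0174,-0.055,0,0,0,-10,0.085],[0.0174,-0.055,0,0,0,-10,0.085],[0.0174,-0.055,0,0,0,-10,0.085],[0.0174,-0.055,0,0,0,-10,0.085],[0.0174,-0.055,0,0,0,-10,0.085],[0.0174,-0.055,0,0,0,-10,0.085],[0.0174,-0.055,0,0,0,-10,0.085],[0.0174,-0.055,0,0,0,-10,0.085]]]'
python3 - <<'E'
from h import *
C=cam('top')
cr=(np.array([[133,60],[672,185],[610,452],[65,328]])+.5)/7-.5+[240,210]
M=np.array([[.1,-.05,.008],[-.1,-.05,.008],[-.1,.05,.008],[.1,.05,.008]])
f=least_squares(lambda p:(proj(C,yawpts(p,M))-cr).ravel(),[.578,.052,1.34]); print('fix',f.x,np.degrees(f.x[2]),f.fun.round(1))
t=(np.array([[606,272],[590,336]])+.5)/7-.5+[240,210]
w=ray(C,t,.024).mean(0); c,s=np.cos(f.x[2]),np.sin(f.x[2]); d=w[:2]-f.x[:2]; print('tail in fixture',c*d[0]+s*d[1],-s*d[0]+c*d[1])
print(monitor.read_state()['joint_positions'])
E
```

```text
clock: 2.4
tcp_pos: [0.3707, -0.044, 0.2317]
eef_rot: [0.686, 0.174, 0.685, -0.173]
ft_force: [1.8, 0.7, -0.7]
grip_width: 0.997
fix [0.58048334 0.05143811 1.33619766] 76.55848643869676 [-0.7 -0.6  0.7 -0.4  0.5  0.8 -0.6  0.2]
tail in fixture -0.08261989548047446 -0.00029563312545668324
[-1.18346867e-01 -1.62084265e-01 -3.20635633e-01  1.41083249e+00
  2.54612786e-04  1.94856619e+00]
```

```bash
python3 -m pendant '[[[0.018,-0.055,0,0,0,-10,0.085],[0.018,-0.055,0,0,0,-10,0.085],[0.018,-0.055,0,0,0,-10,0.085],[0.016,-0.05,0,0,0,-10,0.085],[0.01,-0.026,0,0,0,-5,0.085],[0,0,0,0,0,0,0.085],[0,0,0,0,0,0,0.085]]]'
python3 - <<'E'
from h import *
im,C,st=snap('wrist','w1.png'); print(st['tcp_pos'],tool(st).round(3))
print(spotter.search_frame('wrist','tapping_block'))
E
```

```text
clock: 3.28
tcp_pos: [0.4501, -0.2825, 0.2312]
eef_rot: [0.568, 0.421, 0.569, -0.421]
ft_force: [0.4, -0.3, 0.3]
grip_width: 0.995
[ 0.45009833 -0.28254826  0.23120601] [[-0.     0.956  0.292]
 [ 0.001  0.292 -0.956]
 [-1.    -0.    -0.001]]
[{'bbox': [299.6, 147.8, 353.7, 262.2], 'conf': 0.9}, {'bbox': [403.7, 102.8, 533.8, 196.2], 'conf': 0.85}, {'bbox': [119.1, 118.7, 205.5, 233.9], 'conf': 0.72}]
```

View pics/w1.png

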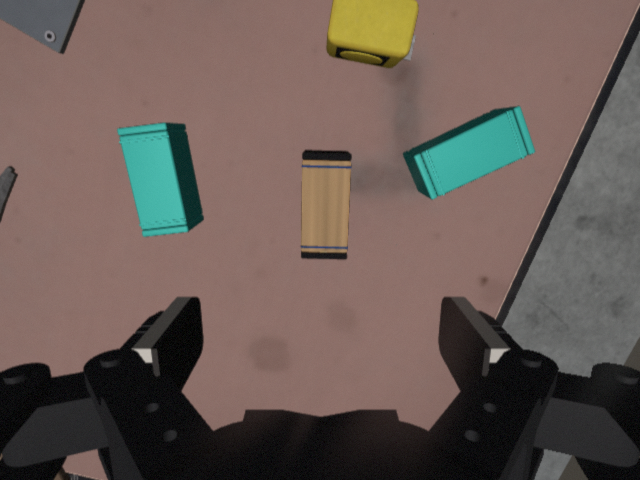

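The wrist picture shows the beech block with black ends at about (326,206). The teal look-alikes are at (160,180) and (470,150), and the tape measure is at the top (372,30).

Run:
```python
from h import *
im=cv2.imread("pics/w1.png"); cv2.imwrite('pics/w1c.png',cv2.resize(im[140:270,290:365],None,fx=4.5,fy=4.5,interpolation=cv2.INTER_CUBIC))
st=monitor.read_state(); C=cam('wrist',st)
q=[[302.5,166],[350.5,166],[301.5,247],[347.5,247]]
p=ray(C,q,.048); print(p.round(4), p.mean(0), np.linalg.norm(p[0]-p[1]),np.linalg.norm(p[0]-p[2]))
d=(p[0]+p[1]-p[2]-p[3])[:2]; print('yaw',np.degrees(np.arctan2(d[1],d[0])))
```

```text
[[ 0.4817 -0.2576  0.048 ]
 [ 0.4931 -0.295   0.048 ]
 [ 0.4154 -0.2761  0.048 ]
 [ 0.427  -0.3139  0.048 ]] [ 0.4542839  -0.28565725  0.048     ] 0.03908916967590654 0.0687367740768101
yaw 15.767408797866443
```

View pics/w1c.png

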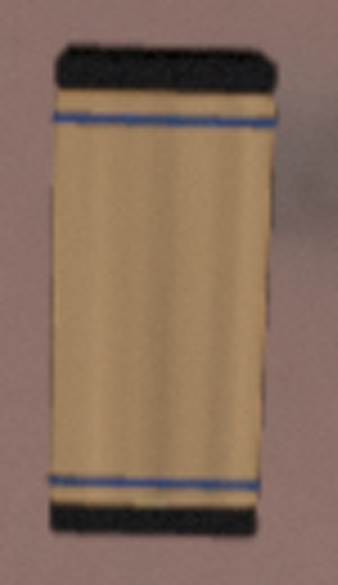

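```bash
python3 -m pendant '[[[0.004,-0.003,-0.04,0,0,-1,0.085],[0,0,-0.05,0,0,0,0.085],[0,0,-0.05,0,0,0,0.085],[0,0,-0.04,0,0,0,0.085],[0,0,-0.025,0,0,0,0.085],[0,0,-0.015,0,0,0,0.085],[0,0,-0.006,0,0,0,0.085],[0,0,0,0,0,0,0.085]]]'
python3 - <<'E'
from h import *
im,C,st=snap('wrist','w2.png')
E
```

```text
clock: 4.38
tcp_pos: [0.4548, -0.286, 0.0059]
eef_rot: [0.565, 0.426, 0.564, -0.426]
ft_force: [0.8, -0.0, 0.2]
grip_width: 0.992
```

View pics/w2.png

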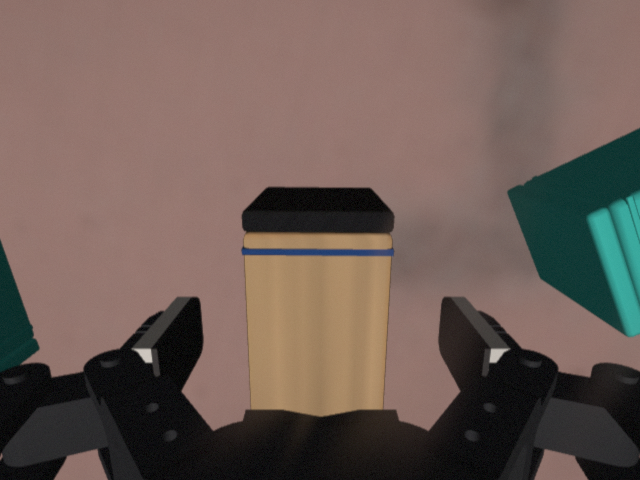

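Aligned: the block sits centred between the fingers, at columns 245–392. Close.

```bash
python3 -m pendant '[[[0,0,0,0,0,0,0.03],[0,0,0,0,0,0,0.03],[0,0,0,0,0,0,0.03],[0,0,0,0,0,0,0.03],[0,0,0,0,0,0,0.03],[0,0,0,0,0,0,0.03]]]'
python3 - <<'E'
from h import *
im,C,st=snap('wrist','w3.png'); q=ray(C,[[243,252],[393,252]],.048); print(q, q.mean(0))
E
```

```text
clock: 5.18
tcp_pos: [0.4547, -0.2862, 0.0059]
eef_rot: [0.565, 0.426, 0.564, -0.426]
ft_force: [-0.3, 0.3, 4.5]
grip_width: 0.459
[[ 0.48112144 -0.25754255  0.048     ]
 [ 0.49213694 -0.29626114  0.048     ]] [ 0.48662919 -0.27690185  0.048     ]
```

View pics/w3.png

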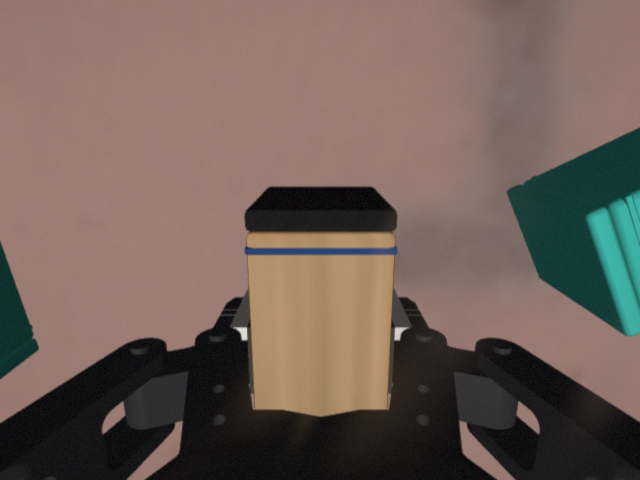

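```bash
python3 -m pendant '[[[0,0,0.03,0,0,0,0.03],[0,0,0.05,0,0,0,0.03],[0,0,0.04,0,0,5,0.03],[0.014,0.028,0,0,0,10,0.03],[0.014,0.028,0,0,0,10,0.03],[0.014,0.028,0,0,0,10,0.03],[0.014,0.028,0,0,0,10,0.03],[0.014,0.028,0,0,0,10,0.03],[0.015,0.027,0,0,0,5.5,0.03],[0,0,0,0,0,0,0.03]]]'
python3 - <<'E'
from h import *
im,C,st=snap('wrist','w4.png');m=tool(st);print(st['tcp_pos'],np.degrees(np.arctan2(m[1,1],m[0,1])),m[2].round(4),st['joint_positions'].round(2),st['ft_force'])
E
```

```text
clock: 6.48
tcp_pos: [0.5397, -0.1174, 0.1244]
eef_rot: [0.702, 0.083, 0.703, -0.082]
ft_force: [-0.2, -0.8, -1.9]
grip_width: 0.46
[ 0.53967457 -0.11741869  0.1243983 ] 76.58676940629218 [-1.0e+00  1.0e-04 -1.4e-03] [-0.21  0.2  -0.19  1.19  0.    1.59] [-0.23859017 -0.84273212 -1.92202042]
```

View pics/w4.png

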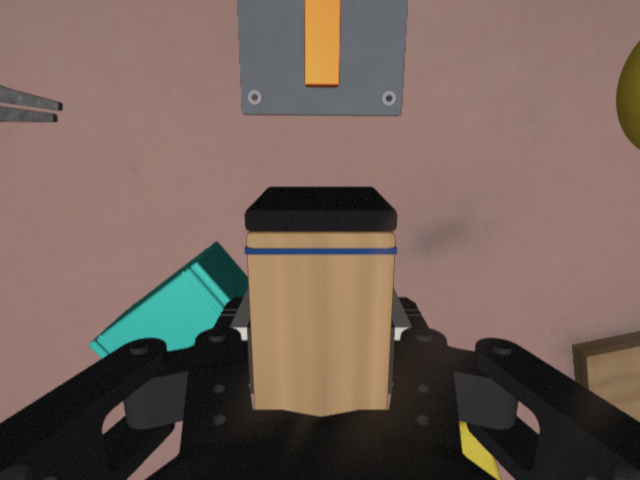

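Run:
```python
from h import *
st=monitor.read_state(); C=cam('wrist',st); m=tool(st)
for n,q,z in [('plate',[[242.5,115],[402,115.5]],.008),('plateside far',[[238.5,5],[407,5]],.008),('tail',[[305.5,84],[339,84.5]],.024),('tailfar',[[304.5,5],[341.5,5]],.024)]:
    p=ray(C,q,z); d=(p-st['tcp_pos'])@m
    print(n,p.round(4).tolist(),(d[:,1]).round(4),(d[:,2]).round(4))
```

```text
plate [[0.5083, -0.0343, 0.008], [0.6054, -0.0581, 0.008]] [0.0745 0.0741] [-0.0494  0.0506]
plateside far [[0.5235, 0.0255, 0.008], [0.6196, 0.0022, 0.008]] [0.1362 0.1361] [-0.0486  0.0502]
tail [[0.5513, -0.0277, 0.024], [0.5701, -0.0325, 0.024]] [0.091  0.0907] [-0.0092  0.0102]
tailfar [[0.5608, 0.012, 0.024], [0.5806, 0.0072, 0.024]] [0.1318 0.1318] [-0.0093  0.0111]
```

```bash
python3 -m pendant '[[[0.007,0.0292,-0.02,0,0,0,0.03],[0,0,-0.035,0,0,0,0.03],[0,0,-0.03,0,0,0,0.03],[0,0,-0.015,0,0,0,0.03],[0,0,-0.0065,0,0,0,0.03],[0,0,0,0,0,0,0.03]]]'
python3 - <<'E'
from h import *
im,C,st=snap('wrist','w5.png');print(st['tcp_pos'],st['ft_force'])
E
```

```text
clock: 7.28
tcp_pos: [0.5466, -0.0902, 0.0192]
eef_rot: [0.702, 0.084, 0.702, -0.084]
ft_force: [0.3, -0.1, -1.7]
grip_width: 0.463
[ 0.54657184 -0.09021563  0.01917543] [ 0.33218733 -0.14249249 -1.65813054]
```

View pics/w5.png

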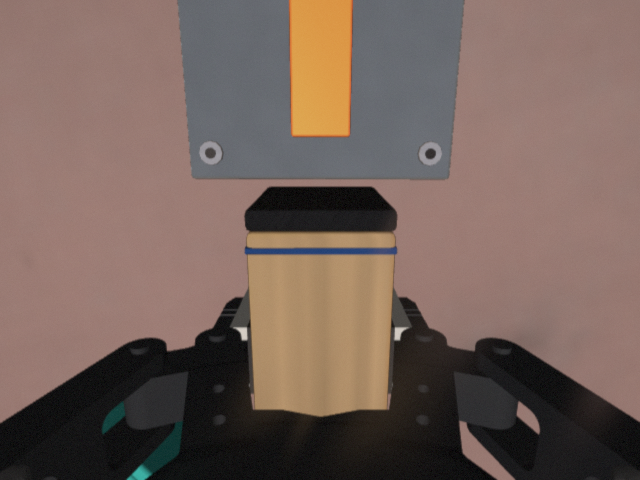

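```bash
python3 -m pendant '[[[0.0023,0.0097,-0.001,0,0,0,0.03],[0.001,0.004,0,0,0,0,0.03],[0.001,0.004,0,0,0,0,0.03],[0.0007,0.003,0,0,0,0,0.03],[0.0007,0.003,0,0,0,0,0.03]]]'
python3 - <<'E'
from h import *
im,C,st=snap('wrist','w6.png');print(st['tcp_pos'],st['ft_force'])
E
```

```text
clock: 7.95
tcp_pos: [0.5519, -0.0684, 0.0185]
eef_rot: [0.702, 0.082, 0.702, -0.086]
ft_force: [-3.2, -11.2, 0.7]
grip_width: 0.464
[ 0.55186885 -0.06839204  0.01848471] [ -3.22892079 -11.15000103   0.71500133]
```

View pics/w6.png

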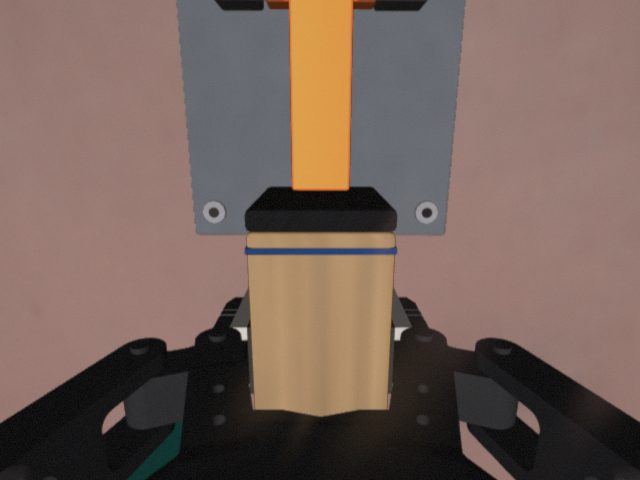

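Contact made, pushing back at about 11.6 N. Keep pushing.

```bash
python3 -m pendant '[[[0.0009,0.0039,0,0,0,0,0.03],[0.0009,0.0039,0,0,0,0,0.03],[0.0009,0.0039,0,0,0,0,0.03],[0.0009,0.0039,0,0,0,0,0.03],[0.0009,0.0039,0,0,0,0,0.03],[0.0009,0.0039,0,0,0,0,0.03],[0.0009,0.0039,0,0,0,0,0.03],[0.0009,0.0039,0,0,0,0,0.03],[0.0009,0.0039,0,0,0,0,0.03]]]'
python3 - <<'E'
from h import *
im,C,st=snap('wrist','w7.png');m=tool(st);print(st['tcp_pos'],st['ft_force'],m.round(3))
E
```

```text
clock: 9.12
tcp_pos: [0.5602, -0.0306, 0.0178]
eef_rot: [0.702, 0.084, 0.702, -0.083]
ft_force: [-0.5, -2.2, -0.9]
grip_width: 0.464
[ 0.56024143 -0.03061583  0.01782467] [-0.54663404 -2.1819759  -0.93432385] [[-0.     0.235  0.972]
 [ 0.     0.972 -0.235]
 [-1.     0.    -0.   ]]
```

View pics/w7.png

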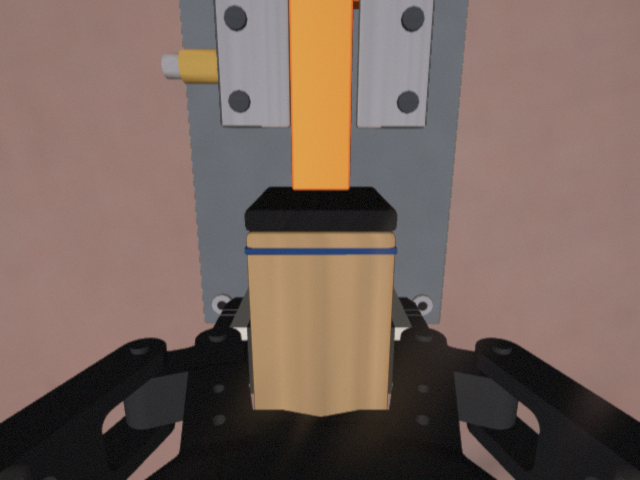

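```bash
python3 - <<'E'
from h import *
st=monitor.read_state(); C=cam('wrist',st); m=tool(st)
for n,q,z in [('keeper back',[[222,126],[424,126]],.0245),('tail end',[[292,189],[350,189]],.024)]:
    d=(ray(C,q,z)-st['tcp_pos'])@m; print(n,d[:,1:].round(4))
E
python3 -m pendant '[[[0.0009,0.0039,0,0,0,0,0.03],[0.0009,0.0039,0,0,0,0,0.03],[0.0006,0.0024,0,0,0,0,0.03],[0,0,0,0,0,0,0.03],[0,0,0,0,0,0,0.03]]]'
python3 - <<'E'
from h import *
im,C,st=snap('wrist','w8.png');m=tool(st);print(st['tcp_pos'],st['ft_force'])
im,C,st=snap('top','t8.png')
cv2.imwrite('pics/t8c.png',cv2.resize(im[210:290,240:360],None,fx=6,fy=6,interpolation=cv2.INTER_CUBIC)[:,:,::-1])
E
```

```text
keeper back [[ 0.0663 -0.0332]
 [ 0.0662  0.034 ]]
tail end [[ 0.0452 -0.0104]
 [ 0.0452  0.0098]]
clock: 9.8
tcp_pos: [0.5626, -0.0207, 0.0177]
eef_rot: [0.702, 0.084, 0.702, -0.083]
ft_force: [0.1, -0.7, -2.6]
grip_width: 0.461
[ 0.56255755 -0.02065539  0.01773932] [ 0.06836636 -0.70379119 -2.57819487]
```

View pics/w8.png

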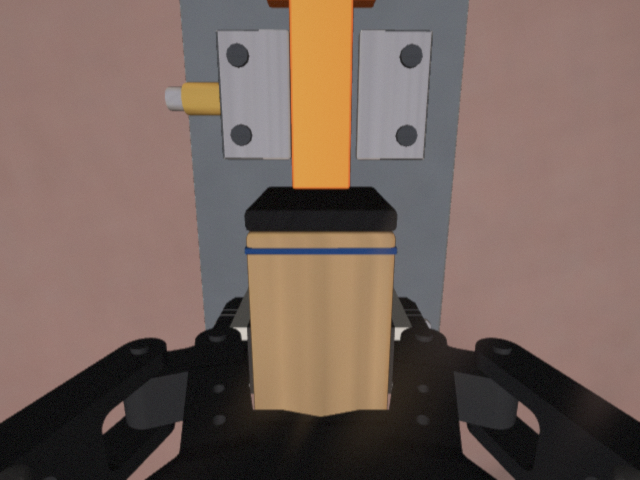

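View pics/t8c.png

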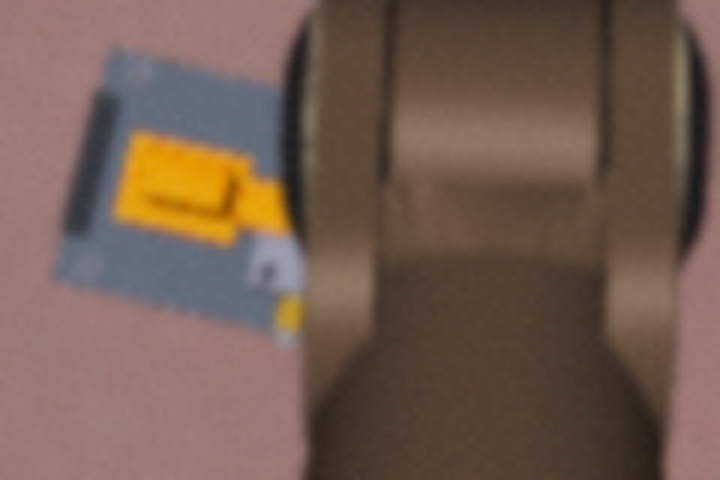

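The wrist view shows the foot's rear edge at row 3, beyond the keeper's front at row 30. The spacer is at about 54 mm, so its foot is clear. I retreat and set the block down on the bare table.

```bash
python3 -m pendant '[[[-0.0046,-0.0195,0,0,0,0,0.03],[-0.009,-0.039,0.02,0,0,0,0.03],[0.02,-0.028,0,0,0,0,0.03],[0.02,-0.028,0,0,0,0,0.03],[0,0,-0.012,0,0,0,0.03],[0,0,-0.01,0,0,0,0.03],[0,0,-0.005,0,0,0,0.03],[0,0,0,0,0,0,0.03]]]'
```

```text
clock: 10.9
tcp_pos: [0.5882, -0.1347, 0.0102]
eef_rot: [0.702, 0.083, 0.703, -0.083]
ft_force: [-0.3, 0.5, -2.1]
grip_width: 0.466
```

```bash
python3 -m pendant '[[[0,0,-0.003,0,0,0,0.03],[0,0,-0.001,0,0,0,0.03],[0,0,0,0,0,0,0.03]]]'
python3 - <<'E'
from h import *
snap('wrist','w9.png')
E
```

```text
clock: 11.28
tcp_pos: [0.5891, -0.1352, 0.0069]
eef_rot: [0.702, 0.084, 0.702, -0.084]
ft_force: [0.1, -0.1, -2.5]
grip_width: 0.458
```

View pics/w9.png

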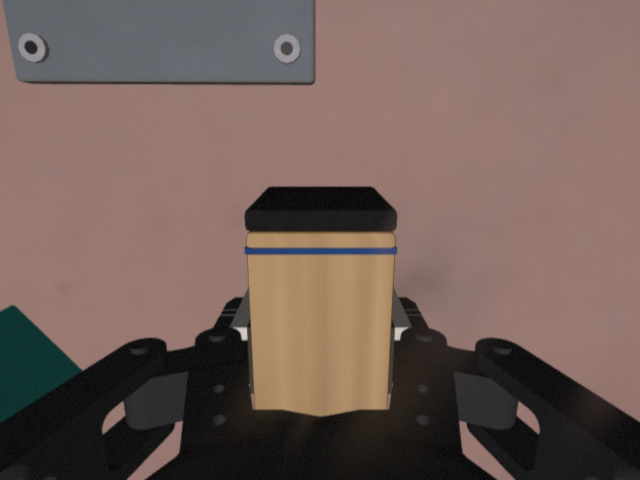

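The plate edge is 100 rows clear of the block, so this is bare table. About 1 mm is left; lower and release.

```bash
python3 -m pendant '[[[0,0,-0.0012,0,0,0,0.03],[0,0,0,0,0,0,0.03],[0,0,0,0,0,0,0.07],[0,0,0,0,0,0,0.07],[0,0,0,0,0,0,0.07]]]'
python3 - <<'E'
from h import *
snap('wrist','w10.png')
E
```

```text
clock: 11.95
tcp_pos: [0.5891, -0.1353, 0.0057]
eef_rot: [0.702, 0.084, 0.702, -0.084]
ft_force: [0.0, -0.1, 0.4]
grip_width: 0.818
```

View pics/w10.png

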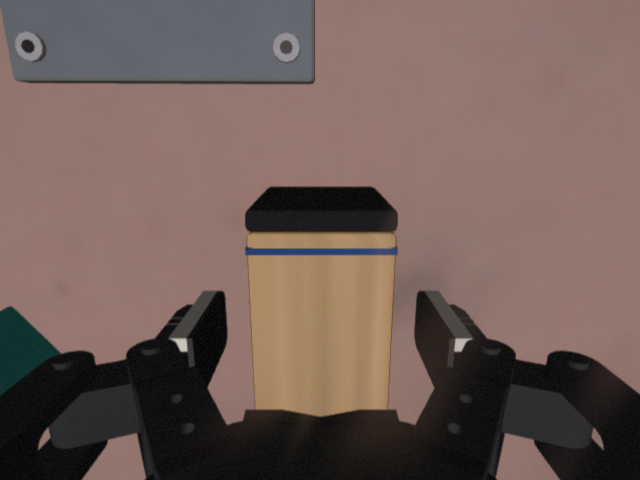

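```bash
python3 -m pendant '[[[0,0,0.04,0,0,0,0.07],[0,0,0.06,0,0,0,0.07],[0,0.02,0.05,0,0,0,0.07],[0,0.05,0.04,0,0,0,0.06],[0,0.055,0,0,0,0,0.06],[0,0.055,0,0,0,0,0.06],[0,0.04,0,0,0,0,0.06],[0,0,0,0,0,0,0.06]]]'
python3 - <<'E'
from h import *
im,C,st=snap('wrist','w11.png');print(st['tcp_pos'],spotter.search_frame('wrist','spacer_fin')[:2])
snap('scene','s11.png')
E
```

```text
clock: 13.0
tcp_pos: [0.5888, 0.0861, 0.1946]
eef_rot: [0.702, 0.082, 0.702, -0.082]
ft_force: [-1.3, -0.1, 0.2]
grip_width: 0.702
[0.58879713 0.08611565 0.19456664] [{'bbox': [294.5, 153.5, 342.5, 289.9], 'conf': 0.61}]
```

View pics/w11.png

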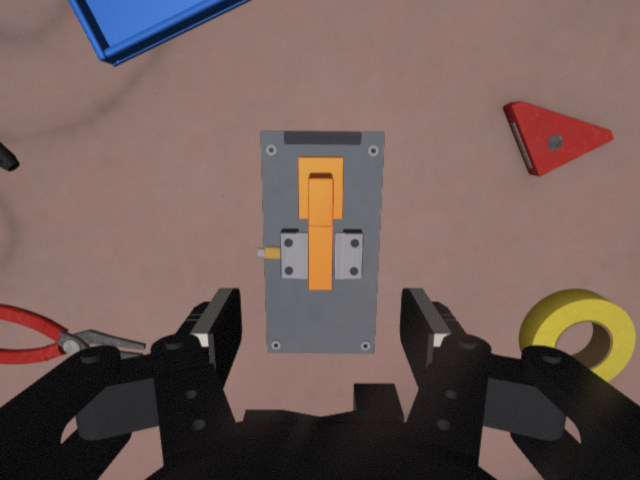

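View pics/s11.png

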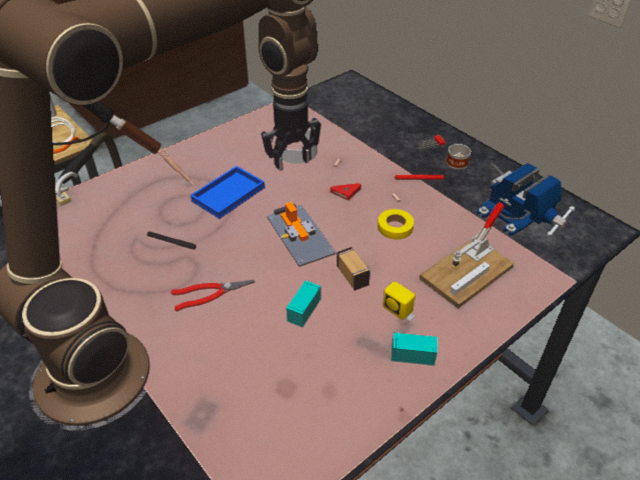

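The block stands upright at scene (352,268). The wrist picture shows the spacer's foot at rows 157–219, clear of the keeper (which starts at row 233), and the fin top at (321,202).

Run:
```python
from h import *
im=cv2.imread('pics/w11.png'); cv2.imwrite('pics/w11c.png',cv2.resize(im[145:300,280:365],None,fx=4,fy=4,interpolation=cv2.INTER_CUBIC))
st=monitor.read_state(); C=cam('wrist',st); m=tool(st); print(st['tcp_pos'],np.degrees(np.arctan2(m[1,1],m[0,1])))
for n,q,z in [('fin',[[308.5,178.5],[333.5,178.5],[308.5,226],[333,226]],.058),('keeper',[[282,233],[362,233]],.0245),('foot',[[299,157],[342.5,157],[299,218],[342.5,219]],.018),('tail',[[309,290],[331,290]],.024)]:
    p=ray(C,q,z);d=(p-st['tcp_pos'])@m; print(n,p.mean(0).round(4),d[:,1:].round(4).tolist())
```

```text
[0.58895507 0.08295986 0.19459775] 76.40616764254267
fin [0.5923 0.098  0.058 ] [[0.0326, -0.009], [0.0326, 0.0086], [-0.0017, -0.0093], [-0.0017, 0.0085]]
keeper [0.5859 0.0677 0.0245] [[-0.0155, -0.032], [-0.0155, 0.0333]]
foot [0.5933 0.1025 0.018 ] [[0.045, -0.0176], [0.045, 0.0169], [-0.0044, -0.0183], [-0.0052, 0.0176]]
tail [0.5725 0.0194 0.024 ] [[-0.0656, -0.0104], [-0.0656, 0.0083]]
```

View pics/w11c.png

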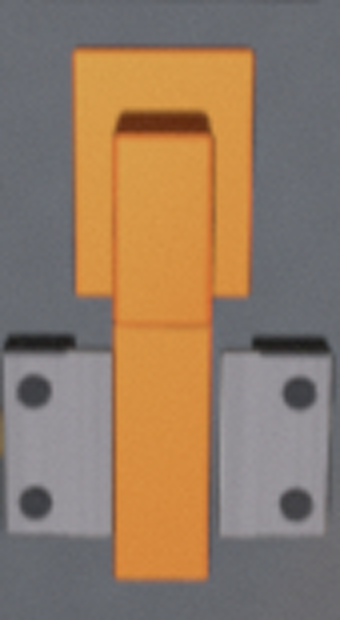

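```bash
python3 -m pendant '[[[0.0033,0.018,-0.03,0,0,0,0.06],[0,0,-0.05,0,0,0,0.06],[0,0,-0.045,0,0,0,0.06],[0,0,-0.025,0,0,0,0.06],[0,0,-0.0145,0,0,0,0.06],[0,0,0,0,0,0,0.06],[0,0,0,0,0,0,0.06]]]'
python3 - <<'E'
from h import *
im,C,st=snap('wrist','w12.png');print(st['tcp_pos'],st['ft_force'])
E
```

```text
clock: 14.02
tcp_pos: [0.5933, 0.1012, 0.0315]
eef_rot: [0.703, 0.084, 0.701, -0.084]
ft_force: [-0.0, 0.0, 0.8]
grip_width: 0.701
[0.59325118 0.10124485 0.03151218] [-0.03545832  0.02225106  0.75341478]
```

View pics/w12.png

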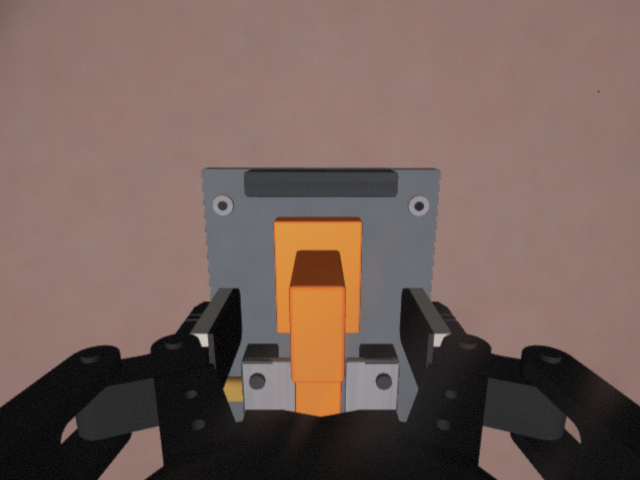

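```bash
python3 - <<'E'
from h import *
st=monitor.read_state(); C=cam('wrist',st); m=tool(st)
d=(ray(C,[[290,287],[345,287],[291,381],[344,381]],.058)-st['tcp_pos'])@m; print(d[:,1:].round(4))
E
python3 -m pendant '[[[-0.0003,0,-0.001,0,0,0,0.01],[0,0,0,0,0,0,0.01],[0,0,0,0,0,0,0.01],[0,0,0,0,0,0,0.01],[0,0,0,0,0,0,0.01],[0,0,0,0,0,0,0.01],[0,0,0,0,0,0,0.01]]]'
```

```text
[[ 0.0168 -0.0101]
 [ 0.0168  0.0073]
 [-0.0173 -0.0105]
 [-0.0174  0.0075]]
clock: 14.95
tcp_pos: [0.5924, 0.1016, 0.0297]
eef_rot: [0.702, 0.084, 0.702, -0.083]
ft_force: [-0.7, 0.2, 5.5]
grip_width: 0.198
```

```bash
python3 -m pendant '[[[0,0,0.01,0,0,0,0.01],[0,0,0.025,0,0,0,0.01],[0,0,0.04,0,0,0,0.01],[0,0,0.035,0,0,0,0.01],[0,0,0,0,0,0,0.01]]]'
python3 - <<'E'
from h import *
im,C,st=snap('wrist','w13.png');print(st['tcp_pos'],st['ft_force'],st['grip_width'])
im,C,st=snap('scene','s13.png'); cv2.imwrite('pics/s13c.png',cv2.resize(im[120:300,180:420],None,fx=3,fy=3)[:,:,::-1])
E
```

```text
clock: 15.58
tcp_pos: [0.5932, 0.1018, 0.1421]
eef_rot: [0.704, 0.084, 0.701, -0.083]
ft_force: [-0.1, 0.9, -2.1]
grip_width: 0.198
[0.59322622 0.10175157 0.14205417] [-0.06828324  0.88481554 -2.09120556] 0.19836513388342406
```

View pics/w13.png

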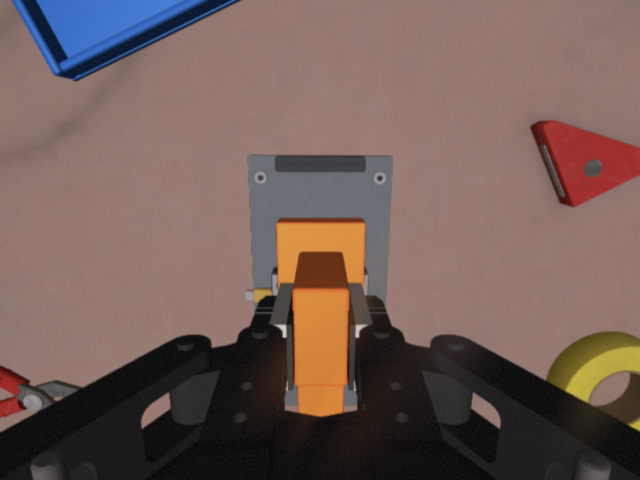

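View pics/s13c.png

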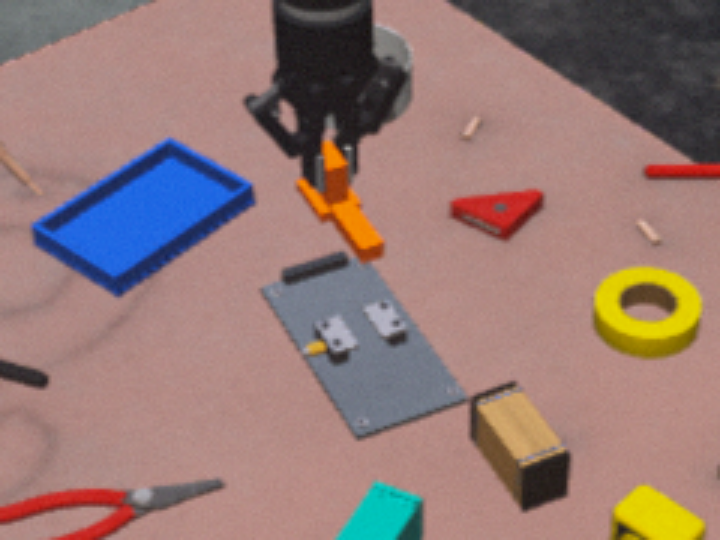

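The spacer is lifted, level and firmly held, and the block is standing. Now to the tray.

```bash
python3 -m pendant '[[[-0.008,0.0177,0,0,0,10.3,0.01],[-0.008,0.0177,0,0,0,10.3,0.01],[-0.008,0.0177,0,0,0,10.3,0.01],[-0.008,0.0177,0,0,0,10.3,0.01],[-0.008,0.0177,0,0,0,10.3,0.01],[-0.008,0.0177,0,0,0,10.3,0.01],[-0.008,0.0177,0,0,0,10.3,0.01],[-0.008,0.0177,0,0,0,10.3,0.01],[-0.008,0.0177,0,0,0,10.3,0.01],[-0.008,0.0177,0,0,0,10.3,0.01]]]' && python3 -m pendant '[[[-0.008,0.0177,0,0,0,10.3,0.01],[0,0,0,0,0,0,0.01],[0,0,0,0,0,0,0.01]]]'
python3 - <<'E'
from h import *
im,C,st=snap('wrist','w14.png');m=tool(st);print(st['tcp_pos'],np.degrees(np.arctan2(m[1,1],m[0,1])),st['joint_positions'].round(2))
im,C,st=snap('scene','s14.png'); cv2.imwrite('pics/s14c.png',cv2.resize(im[100:280,150:390],None,fx=3,fy=3)[:,:,::-1])
E
```

```text
clock: 16.92
tcp_pos: [0.5105, 0.2784, 0.1367]
eef_rot: [0.5, -0.499, 0.502, 0.499]
ft_force: [0.3, 0.4, -2.3]
grip_width: 0.203
clock: 17.3
tcp_pos: [0.5035, 0.2955, 0.1378]
eef_rot: [0.456, -0.54, 0.457, 0.54]
ft_force: [0.3, 0.1, -1.1]
grip_width: 0.203
[0.50345346 0.29551888 0.13778831] -170.4079892071081 [ 0.53  0.25 -0.09  1.23 -0.    0.36]
```

View pics/w14.png

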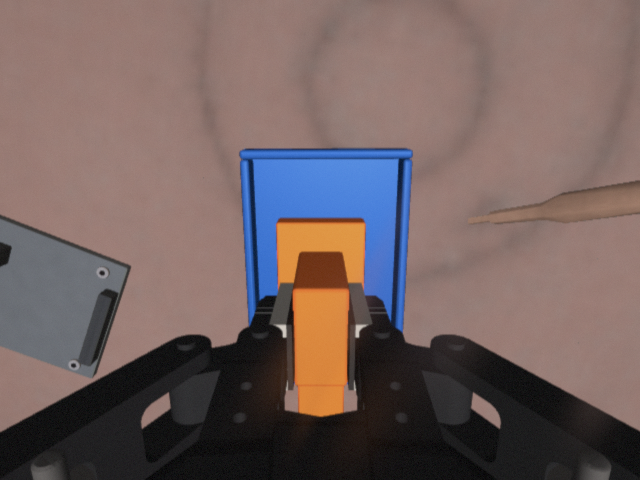

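View pics/s14c.png

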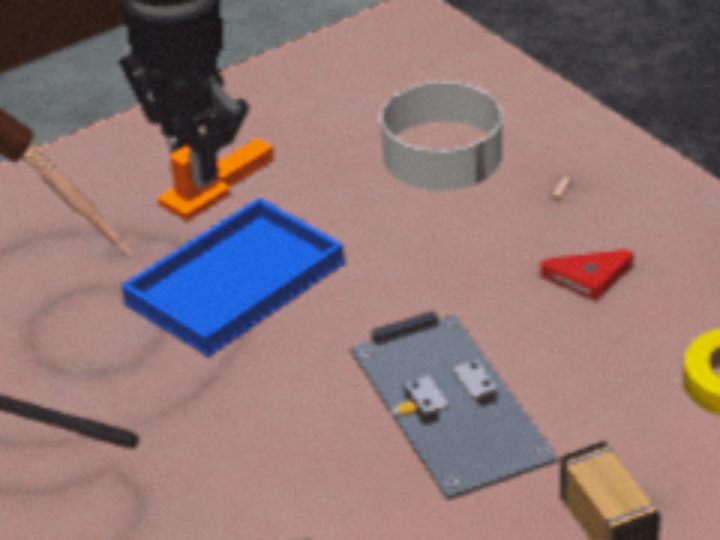

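Run:
```python
from h import *
st=monitor.read_state(); C=cam('wrist',st); m=tool(st); print(st['tcp_pos'])
p=ray(C,[[241,150],[412,150],[250,300],[404,300]],.025); d=(p-st['tcp_pos'])@m; print(d[:,1:].round(4))
e=p[:2].mean(0); print('tray centre', e-m[:,1]*.085)
print('spacer mid', st['tcp_pos']-m[:,1]*.0255)
```

```text
[0.50394428 0.29539822 0.13843304]
[[ 0.0548 -0.0508]
 [ 0.0548  0.0575]
 [-0.0478 -0.0499]
 [-0.0478  0.0579]]
tray centre [0.53306415 0.30361843 0.0249078 ]
spacer mid [0.52908731 0.29964993 0.13840538]
```

Wall clearances are ample and the yaw matches the tray. Lower the spacer.

```bash
python3 -m pendant '[[[0.003,0.003,-0.03,0,0,0,0.01],[0,0,-0.035,0,0,0,0.01],[0,0,-0.025,0,0,0,0.01],[0,0,-0.012,0,0,0,0.01],[0,0,-0.005,0,0,0,0.01],[0,0,0,0,0,0,0.01],[0,0,0,0,0,0,0.01]]]'
```

```text
clock: 18.27
tcp_pos: [0.5077, 0.2995, 0.0333]
eef_rot: [-0.457, 0.541, -0.455, -0.54]
ft_force: [0.2, 0.2, -1.4]
grip_width: 0.2
```

```bash
python3 -m pendant '[[[0,0,-0.003,0,0,0,0.01],[0,0,-0.0015,0,0,0,0.01],[0,0,-0.001,0,0,0,0.01],[0,0,0,0,0,0,0.01],[0,0,0,0,0,0,0.01]]]'
python3 - <<'E'
from h import *
snap('wrist','w15.png')
im,C,st=snap('scene','s15.png'); cv2.imwrite('pics/s15c.png',cv2.resize(im[130:250,160:320],None,fx=4.5,fy=4.5)[:,:,::-1])
E
```

```text
clock: 18.9
tcp_pos: [0.5071, 0.2993, 0.0277]
eef_rot: [-0.456, 0.541, -0.455, -0.54]
ft_force: [-2.0, -0.6, 6.2]
grip_width: 0.201
```

View pics/s15c.png

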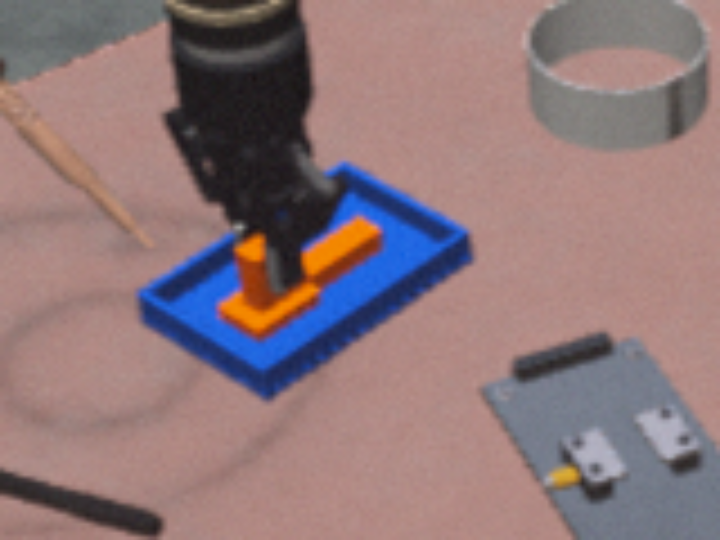

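The spacer rests on the tray floor, with an upward force of about 6 N. Release and retreat.

```bash
python3 -m pendant '[[[0,0,0,0,0,0,0.05],[0,0,0,0,0,0,0.05],[0,0,0,0,0,0,0.05],[0,0,0.02,0,0,0,0.05],[0,0,0.04,0,0,0,0.05],[0,0,0.05,0,0,0,0.05],[0,0,0.05,0,0,0,0.05],[0,0,0.03,0,0,0,0.05],[0,0,0,0,0,0,0.05]]]'
python3 - <<'E'
from h import *
im,C,st=snap('wrist','w16.png'); print(st['tcp_pos'])
im,C,st=snap('scene','s16.png'); cv2.imwrite('pics/s16c.png',cv2.resize(im[130:370,170:490],None,fx=2.5,fy=2.5)[:,:,::-1])
E
```

```text
clock: 20.12
tcp_pos: [0.5082, 0.2999, 0.2196]
eef_rot: [-0.458, 0.541, -0.454, -0.54]
ft_force: [1.3, -0.0, -0.9]
grip_width: 0.586
[0.50816134 0.29987125 0.21955032]
```

View pics/w16.png

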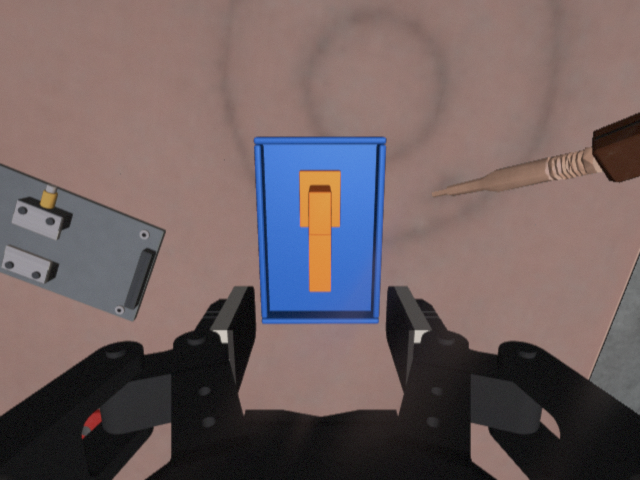

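View pics/s16c.png

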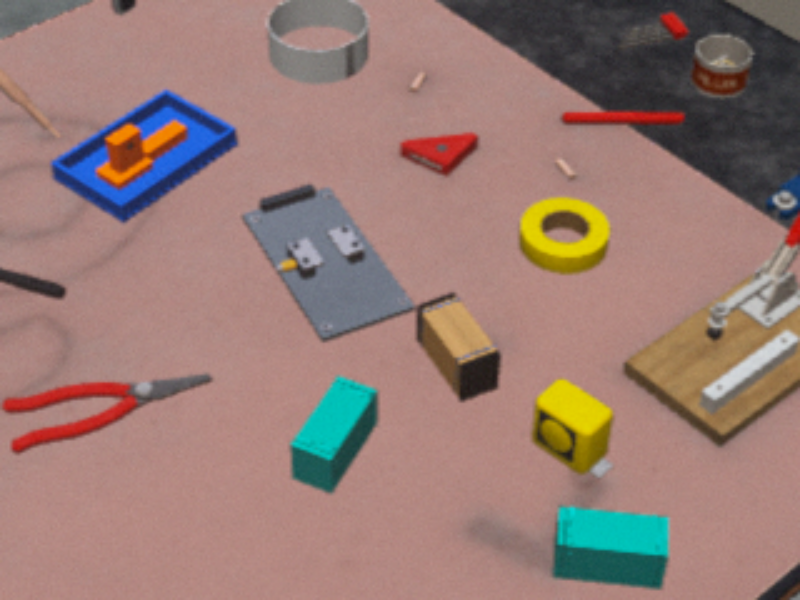

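The spacer lies upright and nearly centred in the tray: wrist rows 170–292, tray rows 137–323. The block is upright on the bare table, and the tape measure and roll have not moved. Hand in.

```bash
python3 -c "
from cell import workorder; print(workorder.hand_in())"
```

```text
the job is handed in; nothing more can be done
None
```

The job is done and handed in at about 20 s of the 64 s allowed. The hand-in reports no verdict, so the result below rests on my own checks.

- **Knocking:** I gripped the beech block across its width and pushed the spacer's tail with it. The push read about 11.6 N at first, then fell off once the plunger let go. I stopped with the spacer at about 54 mm. The pictures showed the foot clear of the lips before the gripper went near it.
- **Block:** I stood it upright on the bare table beside the fixture and released it within about 1 mm of the surface.
- **Spacer:** I lifted it by its fin, turned it to match the tray, lowered it until the floor pushed back (about 6 N) and let go.

In the last pictures the spacer is upright and near the tray's centre, about 1 mm off by my estimate. The block is upright, the tape measure and roll look unmoved, and the gripper is clear of everything.

One reading disagreed: the arm was still settling by about 3 mm when I took the picture for the fin grasp. I used the pose from the moment of that picture, and the grasp came out centred.

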